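# Hold the cutter's service key switch on

### The job

Take the key with the square-cornered bow out of the wooden key rack, push its blade all the way into the keyhole on top of the grey switch box, working it past the sticky spring pins until its collar sits on the face, and turn it a quarter turn clockwise, as far as the stop. The switch springs back when let go, so finish still gripping the key and holding it turned. Leave the round-headed key in the rack and do not disturb the things lying around.

Things in the scene. Friction and masses are not known exactly. Their poses are not given: they have to be found in the camera images.
- service_key: The key to use: bare steel, upright in either rack slot, 60 g, 87 mm long. Origin at the blade's lower tip, z up to the bow, y across the width, x the thickness. Flat blade 16 (y) x 5 (x) mm, z 0 to 26, tip rounded at 2.5 mm radius; round neck 5 mm thick, z 26 to 34; collar 30 mm in diameter, z 34 to 39; shank 10 mm in diameter, z 39 to 47; then the bow. The same after a half turn.
- round_key: The other key in the rack, to be left there: like the service key, but with a round disc bow 38 mm in diameter, 10 mm thick, and a thin round stem in place of the blade; 85 mm long; origin at the lower tip.
- key_rack: Fixed block of light wood, 50 (x) x 160 (y) x 40 (z, height) mm; origin at the centre of its underside. Two slots, 19.5 (y) x 8.5 (x) mm, go down through it at y = +45 and -45 mm. Each key hangs in a slot with its collar on the top of the block, its tip 6 mm above the block's underside, its bow parallel to the rack's long (y) side.
- key_switch: Fixed grey steel switch box, 110 (x) x 130 (y) x 70 (z, height) mm; origin at the centre of its underside, z up. In the middle of its top is a steel lock face with the keyhole, circled by a thin ring 53 mm in diameter. A dark mark lies outside the ring on the +y side (start position) and on the +x side (turned position).
- keyhole (a point): Centre of the keyhole at the level of the lock face, 70 mm above the table; axes as those of key_switch. A slot 18 mm long (y) by 7 mm wide (x), flared to 24 x 13 mm at the face by a 3 mm deep 45 degree bevel. The blade goes straight down with its width along y. The face plate is 6 mm thick and does not turn: the key turns only when home (within 2 mm), and once turned cannot be pulled out.
- lock_plug (a joint): Angle in rad of the lock's inner plug below the face, moved by the key blade alone: 0 at the start (slot along y), grows clockwise seen from above, hard stop at 1.6. A spring turns it back, about 0.01 N m at 0 and 0.06 N m at a quarter turn. The blade has about 0.1 rad of play in the plug.
- key_bow (a point): Centre of the service key's bow, 67 mm above its tip, axes as the key's. The bow is a flat square-cornered plate 40 mm wide (y), 40 mm high (z 47 to 87 mm above the tip) and 10 mm thick (x); pinch it across the thickness from above.
- lock_depth (a point): Point on the lock's axis 34 mm below the face, where the key's tip is when the key is fully home, its collar resting on the face. Two pairs of spring pins inside, facing the flats of the blade 14 and 24 mm below the face, catch the tip and drag on the blade: it takes a push of some 7 to 15 N, and rocking the key a few degrees about its axis can help.
- oil_bottle: Standing bottle with a nozzle, 45 mm in diameter, 138 mm tall; origin at the centre of its underside. Not to be disturbed.
- note_pad: Pad of notes 76 x 76 x 16 mm lying flat; origin at the centre of its underside. Not to be disturbed.
- card_pack: Banded pack of cards 56 x 86 x 33 mm lying flat; origin at the centre of its underside. Not to be disturbed.
- spanner: Steel spanner 34 x 208 x 8 mm lying flat; origin at the centre of its underside. Not to be disturbed.
Not all that is in view belongs to the job. Leave any blue look-alike of the key_switch alone.

How it is judged (in metres and radians):
On the way, in this order (a step that is already met when the one before it is completed fails the run):
1. the service key is lifted out of the rack (height (world z) of service_key above 0.045 m and contact force between the fingers and service_key above 0.5 N), for 0.2 s.
2. the key is fully home in the keyhole, not yet turned (z of service_key in the frame of key_switch below 0.0385 m and horizontal distance between service_key and keyhole below 0.005 m and angle between service_key's own z axis and vertical below 0.15 rad and value of joint lock_plug below 0.4 rad), for 0.1 s.
3. the home key has turned the lock a quarter (z of service_key in the frame of key_switch below 0.0385 m and horizontal distance between service_key and keyhole below 0.005 m and angle between service_key's own z axis and vertical below 0.15 rad and value of joint lock_plug above 1.3 rad), for 0.2 s.
At the end, for the whole second after the job is handed in: The service key is home in the lock (tip within 2.5 mm of full depth, 5 mm of the axis, tilt under 0.15 rad), the lock plug is turned past 1.3 rad and is held there through the last second by the fingers gripping the key (over 1 N), the key at rest; the round key still stands in its rack slot (all of step 3 and contact force between the fingers and service_key above 1 N and linear speed of service_key below 0.02 m/s and horizontal distance between round_key and key_rack below 0.06 m and angle between round_key's own z axis and vertical below 0.2 rad); the arm keeps its last pose, push and grip.
It fails at once if the round key is pulled from the rack (distance of round_key from where it was at the start of the episode above 0.02 m).
It fails at once if a thing lying around is pushed away (over 20 mm) or the bottle tipped (distance of any of oil_bottle, note_pad, card_pack, spanner from where it was at the start of the episode above 0.02 m or angle between oil_bottle's own z axis and vertical above 0.4 rad).
It also fails if it takes over 48 s, if anything falls off the work surface, if the arm or the gripper's body presses on something with over 40 N, if the wrist force passes 120 N, or if a joint passes its speed limit or range.

### The arm

A 6-joint arm with a two-finger parallel gripper is mounted at the origin on the work surface; the furniture and walls round the work are solid. World frame = base frame: x ahead of the robot, y to its left, z up, the work surface at z = 0. Lengths are in m, angles in degrees, forces in N, time in s.
With the tool pointing down it reaches from about 0.375 to 0.9 m from the base axis. Payload 3.1 kg.
Tool frame: the origin (TCP) lies at the very end of the fingers, on their centre line; the grasp point (between the pads) lies 19 mm behind it (bot.hold_point_z is the z of the grasp point in the tool frame, in m); z points along the fingers, y is the line along which they close (so a half turn about z gives the same grasp; the last joint's range is limited). The gripper opens to 87 mm and grips with 3 to 60 N. Pads are 19 mm wide; open, the fingers measure 117 mm over their backs; the gripper's body (75 mm by 190 mm) begins 51 mm behind the grasp point.
Start: joints at [-73.539, 30.224, 82.088, -0, 67.689, -10.227], TCP at [0.281, -0.558, 0.223] pointing down, gripper open.
Joint ranges: [-176.69, 176.69], [-43.24, 126.21], [12.49, 139.97], [-82, 262], [0, 151.66], [-163.58, 163.58]. Speed limits (degrees/s): [159.86, 159.86, 180, 180, 180, 180].

### API

Orientations are given as a 3x3 rotation matrix whose columns are the frame's x, y, z axes.
In Python, from rig import bot, capture, camera_model gives the robot as it stands.
- The arm moves only by the tool apply_moves, never from a script. Its argument "plan" is text: rows parted by semicolons, each of 6 numbers parted by spaces: the shift along the tool's x, y, z in units of 0.05 m (1.0 is 0.05 m), then the turn, a rotation vector about the tool's x, y, z in units of 360 degrees (1.0 is 360 degrees). In form: dx dy dz ax ay az; .... A call has 1 to 10 rows; each row shifts and turns the commanded pose from where the row before left it, along the tool's axes as they then stand; what a row does not reach is not made up. A row lasts 1/12 s, in which the tool goes at most 41.7 mm and 7.16 degrees, less where a joint would pass 70% of its speed; a pose out of reach is approached as far as the arm can. A call with a number of a shift or a turn outside -1 to 1 is refused whole. A call with a gripper value outside its range is refused whole. "gripper" is the gripper command: -1 is shut, 1 is fully open, values between are in proportion, set as the call begins (left out, the last holds). The fingers move at their own pace and stop on an object; the grip force is fixed at half the most. Time passes only in rows, so rows that do not move let the fingers close. It gives the time, the measured TCP pose, the force, the opening and the grip force at its end, in the units of the state.
- bot.read_state(): the state, without advancing time (a new reading comes with each control period).
- capture(name): name is "scene" or "top" or "wrist"; returns the picture (400x640x3 uint8, red, green, blue); there is no depth.
- camera_model(name): a dict with "vertical_fov" (degrees; the focal length in pixels is half the picture's height over the tangent of half this angle, whatever the lens; pixels are square), "cx", "cy" (the principal point, pixels), "position" and "rotation" of the camera in the world; the wrist camera has in their place "hand_eye" (4x4, takes a point from camera to tool coordinates, whose origin is the TCP and whose axes are the flange's). Camera axes: x right, y down, z forward; pixel columns grow to the right and rows downward; lengths in m; the calibration is good to about 2 mm. A picture is of the moment at which its call begins: read the wrist's pose just before it. camera_model takes no time and is no camera call.
- bot.hand_in(): hands the job in; it is judged then, once.
The state is a dict: "time_s": time; "joint_positions": joint angles; "qvel": joint speeds; "tau": joint torques, N m; "position": TCP position; "tcp_rot": TCP orientation; "force": force on the tool from outside, world axes, zero at the start; "moment": the same for the moment, N m; "opening": opening from 0.0 (shut) to 1.0 (fully open); "grasp_force": force on a finger pad.
Only numpy, scipy, OpenCV 4.12 (cv2) and the standard library are available. Lean on these libraries where they do the work, as an engineer would, in place of code of your own. Each camera call takes 0.05 s, during which the arm holds its last target. There are 200 camera calls.

## Working session

There is one attempt and no reset: what is moved stays moved. The work goes in short steps, Python scripts to look and compute and a tool call to move; the robot and the scene stay as the last step left them, time stands still between calls to the robot, and variables do not carry over. Pictures are saved under pics/ and viewed, at most 13 in all, crops included, and the job is handed in when it is done.

Besides the shell and the picture viewer there is one more tool, called by a JSON object that holds its "fn" and its "kwargs", one argument or row to a line. apply_moves: Moves the arm, as the interface text tells. Its arguments: {"type":"object","properties":{"plan":{"type":"string"},"gripper":{"type":"number"}},"required":["plan"]}

```bash
ls; mkdir -p pics; python3 - <<'E'
from rig import bot,capture,camera_model
import cv2
for n in("scene","top"):
    im=capture(n);cv2.imwrite(f"pics/{n}0.png",im[:,:,::-1]);
    m=camera_model(n);print(n,m)
s=bot.read_state();print(s,bot.hold_point_z);print(camera_model("wrist"))
E
```

```text
pics
scene {'vertical_fov': 49.51191481760481, 'cx': 321.0469031939075, 'cy': 199.46952609394737, 'position': array([-0.49391189,  0.65660316,  0.95677415]), 'rotation': array([[-0.56569965, -0.47804729,  0.67190378],
       [-0.82453355,  0.33911268, -0.45293159],
       [-0.01132838, -0.81023045, -0.58600195]])}
top {'vertical_fov': 51.24461641959676, 'cx': 314.34536889806265, 'cy': 201.67752401194073, 'position': array([ 0.20160274, -0.02431165,  1.44139214]), 'rotation': array([[ 4.32403400e-03, -9.74936682e-01,  2.22440482e-01],
       [-9.99990289e-01, -4.40514147e-03,  1.31531812e-04],
       [ 8.51646603e-04, -2.22438890e-01, -9.74946262e-01]])}
{'time_s': 0.1, 'joint_positions': array([-7.35383032e+01,  3.02730312e+01,  8.21507307e+01,  5.09844573e-04,
        6.76880975e+01, -1.02253328e+01]), 'qvel': array([ 0.07350588, -0.2203568 , -0.16286952, -0.06381784, -0.0716637 ,
        0.04153285]), 'tau': array([-1.97452619e-04, -4.40985954e+01, -1.77150983e+01,  6.35277084e-02,
        5.33916685e-02, -4.57465251e-05]), 'position': array([ 0.28055359, -0.55774646,  0.22166664]), 'tcp_rot': array([[ 8.93474698e-01,  4.49113200e-01, -5.45340517e-04],
       [ 4.49113391e-01, -8.93472802e-01,  1.87461930e-03],
       [ 3.54669355e-04, -1.91984464e-03, -9.99998094e-01]]), 'force': array([ 0.4328518 ,  0.18682335, -0.03971316]), 'moment': array([-0.03309186, -0.0018477 , -0.01842347]), 'grasp_force': 0.0, 'opening': 0.999777166927358} -0.0187
{'vertical_fov': 64.93599358206515, 'cx': 315.76434161345145, 'cy': 198.41072006957125, 'hand_eye': array([[ 7.14248704e-05, -9.59718452e-01, -2.80963498e-01,
         7.60241775e-02],
       [ 9.99999986e-01,  2.66718916e-05,  1.63107889e-04,
        -1.20650435e-04],
       [-1.49043822e-04, -2.80963506e-01,  9.59718441e-01,
        -1.62694796e-01],
       [ 0.00000000e+00,  0.00000000e+00,  0.00000000e+00,
         1.00000000e+00]])}
```

View pics/scene0.png

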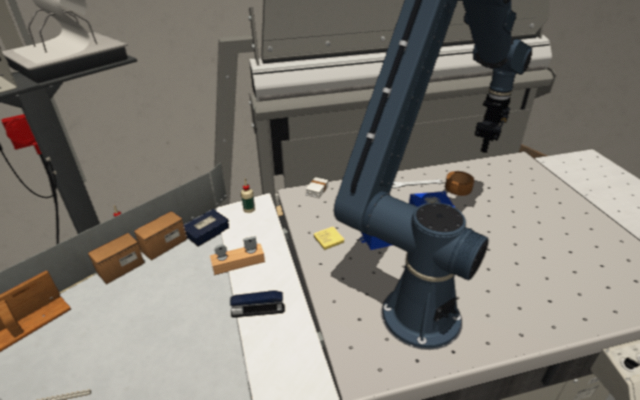

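View pics/top0.png

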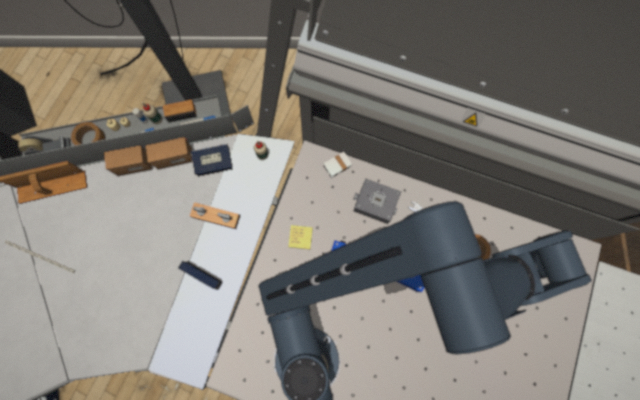

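The top view shows the rack at about (215,215) and the grey switch box at (377,200). Blue things partly hidden at (338,245) and (412,280) are not the target. Next is an enlarged crop of the rack and the switch.

```bash
cat > h.py <<'E'
import numpy as np
from rig import bot,capture,camera_model
def ray(n,u,v,z,cm=None,pose=None):
    m=camera_model(n);f=200/np.tan(np.radians(m["vertical_fov"]/2))
    d=np.array([(u-m["cx"])/f,(v-m["cy"])/f,1])
    if n=="wrist":
        p,R=pose;H=m["hand_eye"];o=p+R@H[:3,3];d=R@H[:3,:3]@d
    else: o=np.array(m["position"]);d=m["rotation"]@d
    return o+d*(z-o[2])/d[2]
E
python3 - <<'E'
import cv2,numpy as np
s=cv2.imread("pics/scene0.png");t=cv2.imread("pics/top0.png")
a=cv2.resize(s[225:280,200:275],(400,293),interpolation=cv2.INTER_CUBIC)
b=cv2.resize(t[190:240,180:250],(400,286),interpolation=cv2.INTER_CUBIC)
c=cv2.resize(t[170:230,340:415],(400,320),interpolation=cv2.INTER_CUBIC)
d=cv2.resize(t[140:300,250:450],(400,320),interpolation=cv2.INTER_CUBIC)
L=np.vstack([a,b]);L=cv2.copyMakeBorder(L,0,600-L.shape[0],0,0,0)[:600]
R=np.vstack([c,d])[:600]
cv2.imwrite("pics/c1.png",np.hstack([L,R]))
from h import ray
for n,u,v,z in [("top",198,211,.1),("top",229,217,.1),("top",377,200,.07),("scene",221,252,.08),("scene",251,243,.08)]:print(n,u,v,ray(n,u,v,z))
E
```

```text
top 198 211 [0.47454499 0.35754865 0.1       ]
top 229 217 [0.45497682 0.25483457 0.1       ]
top 377 200 [ 0.5212608  -0.23566152  0.07      ]
scene 221 252 [0.46387848 0.37143832 0.08      ]
scene 251 243 [0.44846554 0.28015888 0.08      ]
```

View pics/c1.png

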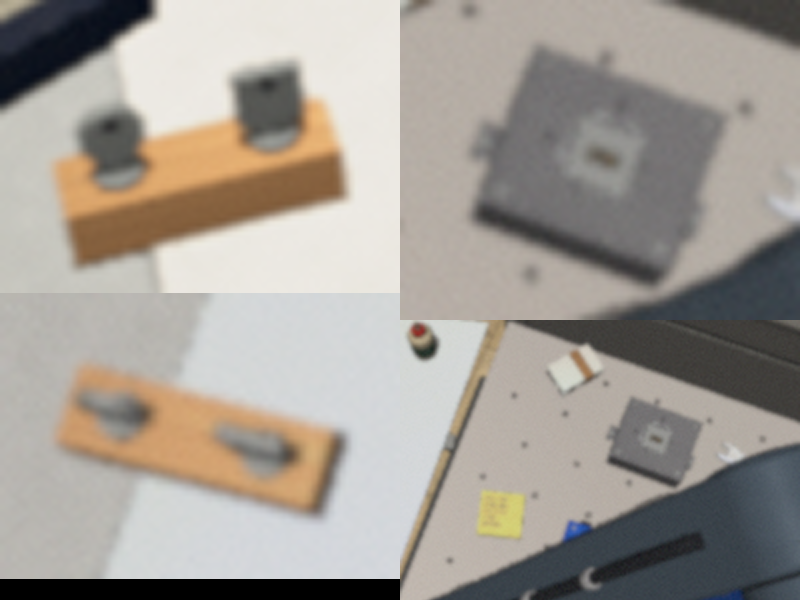

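The service key is the right one in both views: scene (251,243), top (225,215), with a square bow. The other candidate, at scene (221,252) and top (198,211), has the round disc. The grey switch has its keyhole at top (378,199.4), with the marks to the left (+y) and up (+x), so its yaw is about -22°. I'll pass over the switch and look at it on the way.

{"fn": "apply_moves", "kwargs": {
  "plan": "0.68 -0.38 0.04 0 0 0;0.68 -0.38 0.04 0 0 0;0.68 -0.38 0.04 0 0 0;0.68 -0.38 0.04 0 0 0;0.68 -0.38 0.04 0 0 0;0.68 -0.38 0.04 0 0 0;0.68 -0.38 0.04 0 0 0;0.68 -0.38 0.04 0 0 0;0.68 -0.38 0.04 0 0 0;0.68 -0.38 0.04 0 0 0",
  "gripper": 1
}}

```text
time_s: 0.93
position: [0.4997, -0.234, 0.2022]
tcp_rot: [[0.894, 0.449, -0.001], [0.449, -0.894, 0.0], [-0.0, -0.001, -1.0]]
force: [1.0, -0.3, -0.7]
opening: 1.0
grasp_force: 0.0
```

{"fn": "apply_moves", "kwargs": {
  "plan": "0 0 0 0 0 -0.019;0 0 0 0 0 -0.019;0 0 0 0 0 -0.019;0 0 0 0 0 -0.019;0 0 0 0 0 -0.019;0 0 0 0 0 -0.019;0 0 0 0 0 0;0 0 0 0 0 0;0 0 0 0 0 0"
}}

```text
time_s: 1.68
position: [0.499, -0.2358, 0.2024]
tcp_rot: [[0.381, 0.924, -0.0], [0.924, -0.381, 0.0], [0.0, -0.0, -1.0]]
force: [-0.2, -0.6, -0.2]
opening: 1.002
grasp_force: 0.0
```

```bash
cat >> h.py <<'E'
import cv2,json
def snap(name):
    s=bot.read_state();im=capture("wrist")[:,:,::-1];cv2.imwrite(f"pics/{name}.png",im)
    json.dump([list(s["position"]),[list(r) for r in s["tcp_rot"]]],open(f"pics/{name}.json","w"))
    print(s["time_s"],s["position"].round(4),s["tcp_rot"].round(3).tolist(),s["force"].round(1),s["opening"],s["grasp_force"],s["joint_positions"].round(0))
def load(name): return tuple(np.array(a) for a in json.load(open(f"pics/{name}.json")))
E
python3 -c "
from h import *
snap('w1')"
```

```text
1.6833 [ 0.499  -0.2358  0.2024] [[0.381, 0.924, -0.0], [0.924, -0.381, 0.0], [0.0, -0.0, -1.0]] [-0.2 -0.6 -0.2] 1.0023343831880989 0.0 [-37.  26.  94.   0.  60. -14.]
```

View pics/w1.png

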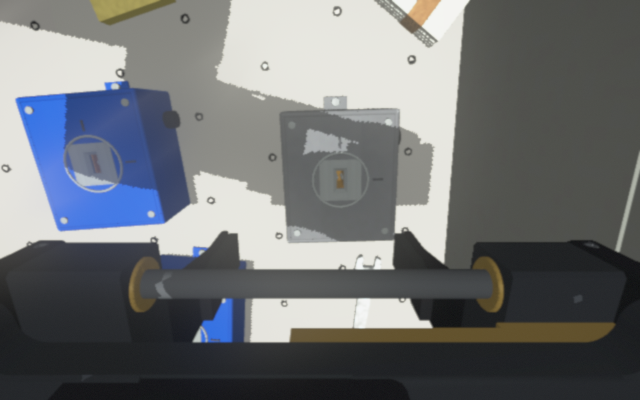

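The wrist picture shows the grey switch with its ring and slot at (341,179), and marks above it (+y) and to the right (+x). The blue look-alikes are at (93,163) and (205,300). The corner screws at (291,126), (389,122), (385,231) and (297,233) give the yaw.

```bash
python3 - <<'E'
from h import *
p=load('w1')
P={k:ray("wrist",*k,.07,pose=p) for k in [(341,179.5),(341,181),(291,126),(389,122),(385,231),(297,233)]}
for k in P:print(k,P[k].round(4))
a=P[(291,126)]-P[(297,233)];b=P[(389,122)]-P[(385,231)];c=P[(389,122)]-P[(291,126)];d=P[(385,231)]-P[(297,233)]
for v in(a,b):print(np.linalg.norm(v),np.degrees(np.arctan2(v[1],v[0]))-90)
for v in(c,d):print(np.linalg.norm(v),np.degrees(np.arctan2(v[1],v[0])))
print(sum(P[k] for k in list(P)[2:])/4)
im=cv2.imread("pics/w1.png")
cv2.imwrite("pics/w1c.png",cv2.resize(im[95:255,270:415],None,fx=3.7,fy=3.7,interpolation=cv2.INTER_CUBIC))
E
```

```text
(341, 179.5) [ 0.5241 -0.2365  0.07  ]
(341, 181) [ 0.5235 -0.2379  0.07  ]
(291, 126) [ 0.4998 -0.1722  0.07  ]
(389, 122) [ 0.584  -0.2031  0.07  ]
(385, 231) [ 0.5459 -0.303   0.07  ]
(297, 233) [ 0.463  -0.2712  0.07  ]
0.10561888022946672 -20.393042571165054
0.10695639242229447 -20.831870197777818
0.08962152021872048 -20.134094619820043
0.08880629805370714 -20.99263751769043
[ 0.52318432 -0.23738185  0.07      ]
```

View pics/w1c.png

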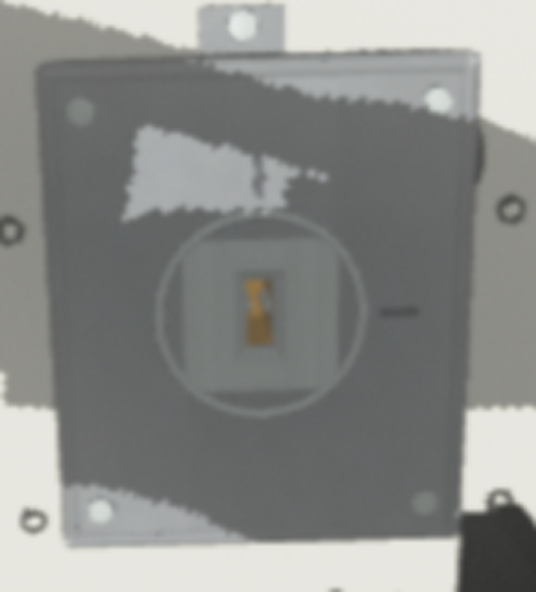

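{"fn": "apply_moves", "kwargs": {
  "plan": "0.69 -0.36 0 0 0 0;0.69 -0.36 0 0 0 0;0.69 -0.36 0 0 0 0;0.69 -0.36 0 0 0 0;0.69 -0.36 0 0 0 0;0.69 -0.36 0 0 0 0;0.69 -0.36 0 0 0 0;0.69 -0.36 0 0 0 0;0.69 -0.36 0 0 0 0;0.69 -0.36 0 0 0 0"
}}

```text
time_s: 2.57
position: [0.4629, 0.1534, 0.2027]
tcp_rot: [[0.381, 0.925, 0.0], [0.925, -0.381, 0.0], [0.0, 0.0, -1.0]]
force: [-0.1, -1.1, 0.0]
opening: 1.002
grasp_force: 0.0
```

{"fn": "apply_moves", "kwargs": {
  "plan": "0.67 -0.34 0 0 0 0;0.67 -0.34 0 0 0 0;0.67 -0.34 0 0 0 0;0 0 0 0 0 -0.016;0 0 0 0 0 -0.016;0 0 0 0 0 0;0 0 0 0 0 0;0 0 0 0 0 0"
}}

```text
time_s: 3.23
position: [0.4543, 0.2636, 0.2025]
tcp_rot: [[0.19, 0.982, -0.0], [0.982, -0.19, -0.0], [-0.0, -0.0, -1.0]]
force: [-0.7, -0.0, 0.4]
opening: 1.002
grasp_force: 0.0
```

```bash
python3 -c "
from h import *
snap('w2')"
```

```text
3.2333 [0.4543 0.2636 0.2025] [[0.19, 0.982, -0.0], [0.982, -0.19, -0.0], [-0.0, -0.0, -1.0]] [-0.7 -0.   0.4] 1.0023305744965536 0.0 [18. 24. 98.  0. 58. 29.]
```

View pics/w2.png

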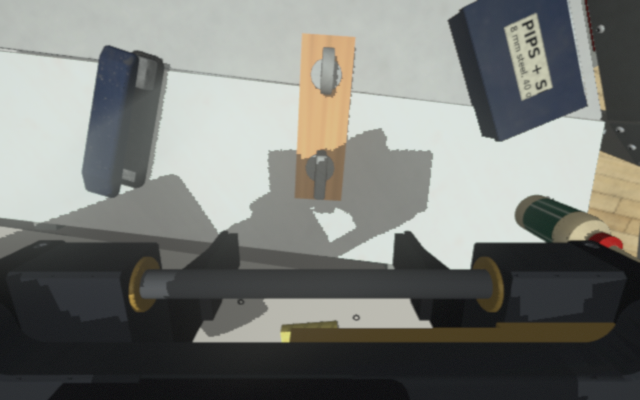

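The rack runs from (327,35) to (318,198). The near key at (320,175) is the one to take and the far one at (328,70) is the round one. I'll enlarge the near key.

```bash
python3 - <<'E'
from h import *
im=cv2.imread("pics/w2.png")
cv2.imwrite("pics/w2c.png",cv2.resize(im[25:210,270:380],None,fx=3.2,fy=3.2,interpolation=cv2.INTER_CUBIC)) 
p=load('w2')
for k,z in [((328,48),.093),((328,96),.093),((321,155),.093),((320,197),.093),((303,34),.04),((355,38),.04),((342,200),.04),((295,197),.04)]:print(k,ray("wrist",*k,z,pose=p).round(4))
E
```

```text
(328, 48) [0.4859 0.3806 0.093 ]
(328, 96) [0.4794 0.345  0.093 ]
(321, 155) [0.4647 0.2983 0.093 ]
(320, 197) [0.4568 0.2612 0.093 ]
(303, 34) [0.4685 0.4049 0.04  ]
(355, 38) [0.5157 0.3923 0.04  ]
(342, 200) [0.4773 0.2383 0.04  ]
(295, 197) [0.4282 0.2512 0.04  ]
```

View pics/w2c.png

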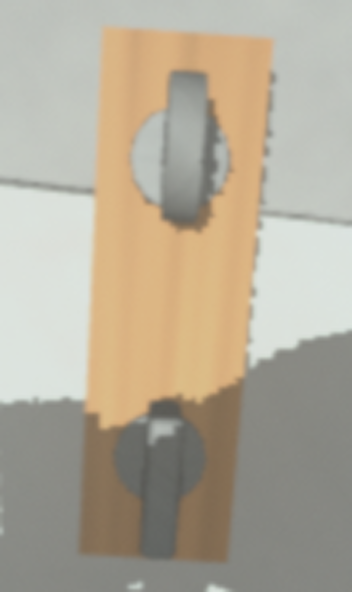

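{"fn": "apply_moves", "kwargs": {
  "plan": "0.33 0.07 0 0 0 0.0083;0 0 0.4 0 0 0;0 0 0.5 0 0 0;0 0 0.5 0 0 0;0 0 0.5 0 0 0;0 0 0.5 0 0 0;0 0 0.4 0 0 0;0 0 0.12 0 0 0;0 0 0 0 0 0;0 0 0 0 0 0"
}}

```text
time_s: 4.12
position: [0.4613, 0.2793, 0.0569]
tcp_rot: [[0.239, 0.971, 0.0], [0.971, -0.239, 0.0], [0.0, 0.0, -1.0]]
force: [0.3, -0.1, 0.4]
opening: 1.001
grasp_force: 0.0
```

```bash
python3 -c "
from h import *
snap('w3')"
```

```text
4.1167 [0.4613 0.2793 0.0569] [[0.239, 0.971, 0.0], [0.971, -0.239, 0.0], [0.0, 0.0, -1.0]] [ 0.3 -0.1  0.4] 1.001293810887938 0.0 [ 19.  38. 102.   0.  40.  33.]
```

View pics/w3.png

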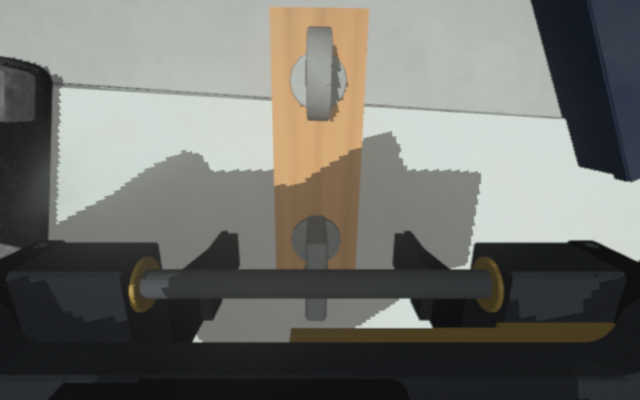

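The bow is centred between the open fingers at column 316, with its collar around (316,240). Closing now.

{"fn": "apply_moves", "kwargs": {
  "plan": "0 0 0 0 0 0;0 0 0 0 0 0;0 0 0 0 0 0;0 0 0 0 0 0;0 0 0 0 0 0;0 0 0 0 0 0;0 0 0 0 0 0;0 0 0 0 0 0",
  "gripper": -1
}}

```text
time_s: 4.83
position: [0.4607, 0.2795, 0.0565]
tcp_rot: [[0.238, 0.971, -0.0], [0.971, -0.238, -0.0], [-0.0, -0.0, -1.0]]
force: [0.3, 0.6, -0.2]
opening: 0.479
grasp_force: 0.0
```

```bash
python3 -c "
from h import *
p=load('w3')
for k in[(316,215),(292,239),(340,239)]:
  w=ray('wrist',*k,.046,pose=p);print(w,p[1].T@(w-p[0]))
for k in[(316,320)]:
  w=ray('wrist',*k,.093,pose=p);print(w,p[1].T@(w-p[0]))
"
```

```text
[0.46439796 0.2944987  0.046     ] [ 0.01551553 -0.00067729  0.01093113]
[0.44683392 0.28317511 0.046     ] [ 0.00032394 -0.01502771  0.01092133]
[0.47471284 0.27632217 0.046     ] [0.00032938 0.01368111 0.01093222]
[0.45576053 0.2594353  0.093     ] [-0.02058257 -0.00067055 -0.03607923]
```

{"fn": "apply_moves", "kwargs": {
  "plan": "0 0 0 0 0 0;0 0 0 0 0 0;0 0 0 0 0 0;0 0 0 0 0 0;0 0 0 0 0 0;0 0 0 0 0 0;0 0 0 0 0 0;0 0 0 0 0 0"
}}

```text
time_s: 5.5
position: [0.4608, 0.2795, 0.0565]
tcp_rot: [[0.238, 0.971, 0.0], [0.971, -0.238, 0.0], [0.0, 0.0, -1.0]]
force: [1.1, 0.1, -0.8]
opening: 0.112
grasp_force: 30.0
```

{"fn": "apply_moves", "kwargs": {
  "plan": "0 0 -0.2 0 0 0;0 0 -0.3 0 0 0;0 0 -0.4 0 0 0;0 0 -0.4 0 0 0;0 0 -0.4 0 0 0;0 0 -0.4 0 0 0;0 0 -0.2 0 0 0;0 0 0 0 0 0;0 0 0 0 0 0;0 0 0 0 0 0"
}}

```text
time_s: 6.33
position: [0.4599, 0.2791, 0.1707]
tcp_rot: [[0.238, 0.971, -0.002], [0.971, -0.238, -0.001], [-0.001, -0.002, -1.0]]
force: [0.2, 0.9, -1.3]
opening: 0.113
grasp_force: 30.0
```

```bash
python3 -c "
from h import *
snap('w4')
im=capture('scene')[:,:,::-1];cv2.imwrite('pics/s4.png',im)
a=cv2.resize(im[170:290,190:330],(700,600),interpolation=cv2.INTER_CUBIC)
cv2.imwrite('pics/s4c.png',a)"
```

```text
6.3333 [0.4599 0.2791 0.1707] [[0.238, 0.971, -0.002], [0.971, -0.238, -0.001], [-0.001, -0.002, -1.0]] [ 0.2  0.9 -1.3] 0.11291897044445041 29.99192530362052 [19. 28. 98. -0. 55. 33.]
```

View pics/s4c.png

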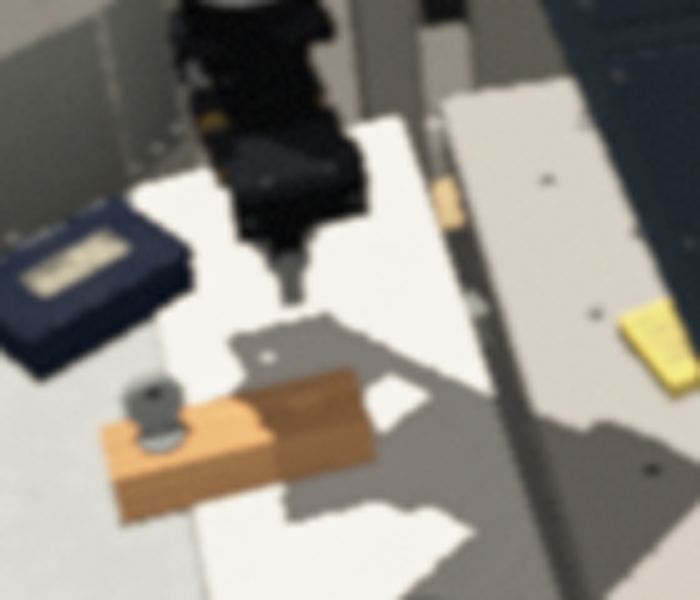

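The key hangs straight in the gripper and the round key still stands in the rack. Carrying the key to the switch.

{"fn": "apply_moves", "kwargs": {
  "plan": "-0.35 0.13 0 0 0 0;-0.7 0.27 0 0 0 0;-0.7 0.27 0 0 0 0;-0.7 0.27 0 0 0 0;-0.7 0.27 0 0 0 0;-0.7 0.27 0 0 0 0;-0.7 0.27 0 0 0 0;-0.7 0.27 0 0 0 0;-0.7 0.27 0 0 0 0;-0.7 0.27 0 0 0 0"
}}

```text
time_s: 7.27
position: [0.5054, -0.0756, 0.1705]
tcp_rot: [[0.238, 0.971, -0.002], [0.971, -0.238, 0.001], [0.0, -0.002, -1.0]]
force: [1.5, 0.2, -1.4]
opening: 0.113
grasp_force: 30.0
```

{"fn": "apply_moves", "kwargs": {
  "plan": "-0.7 0.27 0 0 0 0;-0.7 0.26 0 0 0 0;-0.7 0.26 0 0 0 0;-0.6 0.23 0 0 0 0;-0.37 0.14 0 0 0 0;0 0 0 0 0 0.0095;0 0 0 0 0 0.0095;0 0 0 0 0 0;0 0 0 0 0 0;0 0 0 0 0 0"
}}

```text
time_s: 8.1
position: [0.5257, -0.2363, 0.1708]
tcp_rot: [[0.35, 0.937, -0.001], [0.937, -0.35, 0.001], [0.0, -0.002, -1.0]]
force: [-0.9, 0.0, -0.3]
opening: 0.111
grasp_force: 30.0
```

```bash
python3 - <<'E'
from h import *
snap('w5')
s=bot.read_state();R=s["tcp_rot"];d=R.T@(np.array([.5237,-.237,.1])-s["position"]);print(d/.05, np.degrees(np.arctan2(R[1,1],R[0,1])))
im=cv2.imread("pics/w5.png");cv2.imwrite("pics/w5c.png",cv2.resize(im[80:400,180:500],(600,600)))
E
```

```text
8.1 [ 0.5257 -0.2363  0.1708] [[0.35, 0.937, -0.001], [0.937, -0.35, 0.001], [0.0, -0.002, -1.0]] [-0.9  0.  -0.3] 0.11119281945000487 29.99205264262855 [-35.  30.  92.   0.  58. -15.]
[-0.02827955 -0.03267042  1.42088474] -20.490244179307794
```

View pics/w5c.png

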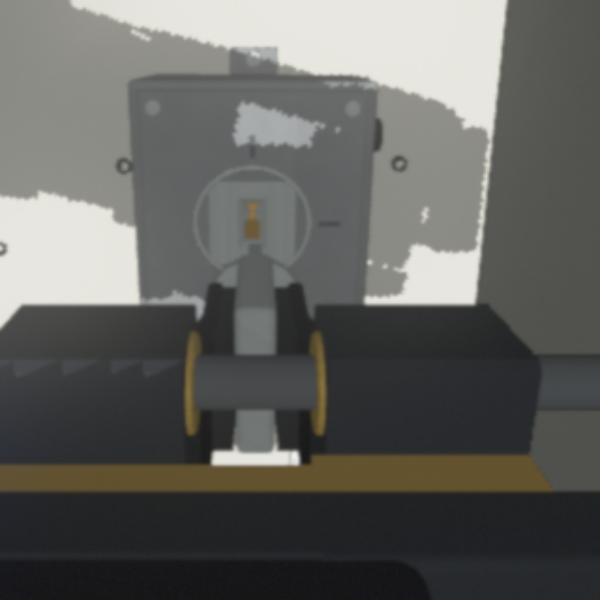

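The key is in line with the slot. The ring centre shows at crop (252,222), which is full-picture (314.4,198.4); that serves as a second keyhole reading.

```bash
python3 - <<'E'
from h import *
p=load('w5');w=ray("wrist",314.4,198.4,.07,pose=p);print(w,p[1].T@(w-p[0])/.05)
E
```

```text
[ 0.52339328 -0.23621774  0.07      ] [-0.01530253 -0.03965299  2.01643223]
```

{"fn": "apply_moves", "kwargs": {
  "plan": "-0.02 -0.038 0 0 0 0;0 0 0.3 0 0 0;0 0 0.4 0 0 0;0 0 0.2 0 0 0;0 0 0 0 0 0;0 0 0.05 0 0 0;0 0 0.05 0 0 0;0 0 0.05 0 0 0;0 0 0 0 0 0;0 0 0 0 0 0"
}}

```text
time_s: 8.98
position: [0.5241, -0.2372, 0.1194]
tcp_rot: [[0.351, 0.936, 0.001], [0.936, -0.351, -0.0], [-0.0, 0.001, -1.0]]
force: [1.2, 0.8, -1.4]
opening: 0.111
grasp_force: 30.0
```

{"fn": "apply_moves", "kwargs": {
  "plan": "0 0 0.04 0 0 0;0 0 0.04 0 0 0;0 0 0.04 0 0 0;0 0 0.04 0 0 0;0 0 0 0 0 0;0 0 0 0 0 0"
}}

```text
time_s: 9.48
position: [0.5237, -0.2368, 0.1107]
tcp_rot: [[0.352, 0.936, -0.001], [0.936, -0.352, 0.001], [0.0, -0.001, -1.0]]
force: [-0.0, 0.3, -0.7]
opening: 0.111
grasp_force: 30.0
```

The tip is about 10 mm into the slot with no force, so the fit is clean. Now I'll push through the pins while rocking.

{"fn": "apply_moves", "kwargs": {
  "plan": "0 0 0.04 0 0 0.008;0 0 0.04 0 0 -0.008;0 0 0.04 0 0 -0.008;0 0 0.04 0 0 0.008;0 0 0.04 0 0 0.008;0 0 0 0 0 -0.008;0 0 0 0 0 0"
}}

```text
time_s: 10.07
position: [0.5243, -0.2369, 0.1013]
tcp_rot: [[0.351, 0.936, 0.001], [0.936, -0.351, 0.0], [0.0, 0.001, -1.0]]
force: [1.4, 1.6, -0.4]
opening: 0.11
grasp_force: 30.0
```

{"fn": "apply_moves", "kwargs": {
  "plan": "0 0 0.04 0 0 0.008;0 0 0.04 0 0 -0.008;0 0 0.04 0 0 -0.008;0 0 0.04 0 0 0.008;0 0 0 0 0 0"
}}

```text
time_s: 10.48
position: [0.5242, -0.237, 0.0942]
tcp_rot: [[0.354, 0.935, 0.001], [0.935, -0.354, -0.0], [0.0, 0.001, -1.0]]
force: [-0.0, 2.2, 5.3]
opening: 0.114
grasp_force: 30.0
```

{"fn": "apply_moves", "kwargs": {
  "plan": "0 0 0.04 0 0 0.008;0 0 0.04 0 0 -0.008;0 0 0.04 0 0 -0.008;0 0 0.02 0 0 0.008;0 0 0 0 0 0"
}}

```text
time_s: 10.9
position: [0.5242, -0.237, 0.0872]
tcp_rot: [[0.354, 0.935, 0.001], [0.935, -0.354, -0.0], [0.0, 0.001, -1.0]]
force: [-0.5, 2.2, 4.5]
opening: 0.112
grasp_force: 30.0
```

{"fn": "apply_moves", "kwargs": {
  "plan": "0 0 0.02 0 0 0.008;0 0 0.02 0 0 -0.008;0 0 0.02 0 0 -0.008;0 0 0 0 0 0.008;0 0 0 0 0 0"
}}

```text
time_s: 11.32
position: [0.5243, -0.237, 0.0855]
tcp_rot: [[0.353, 0.936, 0.001], [0.936, -0.353, -0.001], [-0.0, 0.001, -1.0]]
force: [-0.9, 3.5, 14.1]
opening: 0.114
grasp_force: 30.0
```

{"fn": "apply_moves", "kwargs": {
  "plan": "0 0 0.02 0 0 0.008;0 0 0 0 0 -0.008;0 0 0 0 0 -0.008;0 0 0 0 0 0.008;0 0 0 0 0 0"
}}

```text
time_s: 11.73
position: [0.5244, -0.2371, 0.0854]
tcp_rot: [[0.353, 0.936, 0.002], [0.936, -0.353, -0.001], [-0.0, 0.002, -1.0]]
force: [-2.6, 4.9, 19.6]
opening: 0.114
grasp_force: 30.0
```

```bash
python3 -c "
from h import *
snap('w6')
im=cv2.imread('pics/w6.png');cv2.imwrite('pics/w6c.png',cv2.resize(im[150:350,215:415],(600,600),interpolation=cv2.INTER_CUBIC))"
```

```text
11.7333 [ 0.5244 -0.2371  0.0854] [[0.353, 0.936, 0.002], [0.936, -0.353, -0.001], [-0.0, 0.002, -1.0]] [-2.6  4.9 19.6] 0.11366144473520896 30.015167231795203 [-35.  37.  96.   0.  47. -15.]
```

View pics/w6c.png

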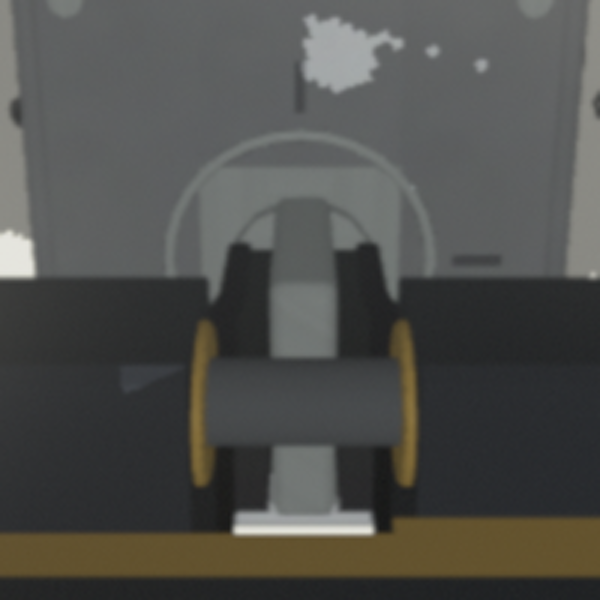

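The collar is seated concentrically inside the ring, and the push is stiff (0.1 mm of travel for 5 N more), so the key is home. Turning clockwise.

{"fn": "apply_moves", "kwargs": {
  "plan": "0 0 0 0 0 0.015;0 0 0 0 0 0.015;0 0 0 0 0 0.015;0 0 0 0 0 0.015;0 0 0 0 0 0.015;0 0 0 0 0 0.015;0 0 0 0 0 0.015;0 0 0 0 0 0.015;0 0 0 0 0 0.015;0 0 0 0 0 0"
}}

```text
time_s: 12.62
position: [0.5239, -0.2368, 0.0854]
tcp_rot: [[0.936, 0.352, 0.0], [0.352, -0.936, -0.0], [0.0, 0.001, -1.0]]
force: [-5.0, 2.6, 20.9]
opening: 0.111
grasp_force: 30.0
```

{"fn": "apply_moves", "kwargs": {
  "plan": "0 0 0 0 0 0.015;0 0 0 0 0 0.015;0 0 0 0 0 0.015;0 0 0 0 0 0.015;0 0 0 0 0 0.015;0 0 0 0 0 0.015;0 0 0 0 0 0.015;0 0 0 0 0 0.015;0 0 0 0 0 0;0 0 0 0 0 0"
}}

```text
time_s: 13.45
position: [0.5237, -0.2364, 0.0854]
tcp_rot: [[0.924, -0.382, 0.0], [-0.382, -0.924, 0.0], [-0.0, -0.0, -1.0]]
force: [-5.2, 4.9, 21.5]
opening: 0.112
grasp_force: 30.0
```

```bash
python3 -c "
from h import *
s=bot.read_state();R=s['tcp_rot'];print(s['position'],s['force'],s['moment'],-20.5-np.degrees(np.arctan2(R[1,1],R[0,1])),R[:,2],s['joint_positions'])"
```

```text
[ 0.52369781 -0.2363952   0.08542883] [-5.1882605   4.91611553 21.50243433] [ 1.01287974  0.86503544 -0.04611596] 91.94404220250021 [ 3.42923873e-05  4.52353488e-04 -9.99999897e-01] [-3.54449869e+01  3.72788576e+01  9.58843244e+01  3.05030590e-02
  4.68502517e+01  7.69781897e+01]
```

{"fn": "apply_moves", "kwargs": {
  "plan": "0 0 0 0 0 0.009;0 0 0 0 0 0.009;0 0 0 0 0 0;0 0 0 0 0 0;0 0 0 0 0 0"
}}

```text
time_s: 13.87
position: [0.5237, -0.2363, 0.0854]
tcp_rot: [[0.876, -0.483, -0.0], [-0.483, -0.876, 0.001], [-0.0, -0.0, -1.0]]
force: [-4.2, 5.7, 22.8]
opening: 0.113
grasp_force: 30.0
```

```bash
python3 -c "
from h import *
snap('w7')
s=bot.read_state();R=s['tcp_rot'];print(s['position'],s['force'],s['moment'],-20.5-np.degrees(np.arctan2(R[1,1],R[0,1])))
im=cv2.imread('pics/w7.png');cv2.imwrite('pics/w7c.png',cv2.resize(im[150:350,215:415],(600,600),interpolation=cv2.INTER_CUBIC))"
```

```text
13.8667 [ 0.5237 -0.2363  0.0854] [[0.876, -0.483, -0.0], [-0.483, -0.876, 0.001], [-0.0, -0.0, -1.0]] [-4.2  5.7 22.8] 0.11266670546077734 30.01008633600577 [-35.  37.  96.   0.  47.  83.]
[ 0.52369246 -0.2363281   0.08543647] [-4.34339529  4.45795997 21.69615815] [1.1082296  0.85322185 0.02573808] 98.39406033113677
```

View pics/w7c.png

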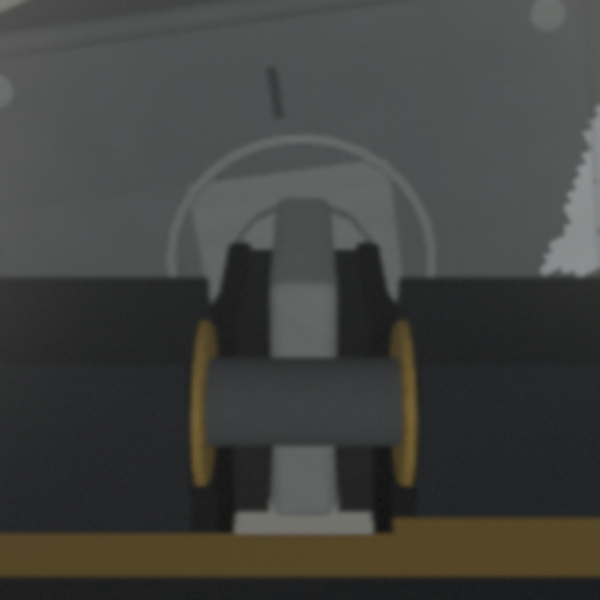

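The key has turned 98° with no slip in the fingers and is still gripped at 30 N with the collar seated. Allowing for the play, the plug is at its stop.

```bash
python3 -c "
from rig import bot
print(bot.hand_in())"
```

```text
the job is handed in; nothing more can be done
None
```

I handed the job in at about 14 s with the square-bowed key home in the grey switch, turned about 98° clockwise at the gripper and still gripped at 30 N; no verdict came back, and the plug angle itself was not measured.

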